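# Uncover the reader's port and bed its adapter block

## Task

Get the reader's port ready for use: swing the dust cover aside on its pin until the whole port is uncovered. It swings only one way, so feel which way it gives and do not force it against its stop. Then press the adapter block in the port down until it sits fully on its seat, leave the cover open and do not disturb the other things on the bench.

Things in the scene. Friction and masses are not known exactly. Their poses are not given: they have to be found in the camera images.
- reader: Low white bench reader, 240 x 220 x 90 mm (x, y, z), fixed to the bench. Origin: centre of its underside on the bench; x runs from its front strip to its rear, z up. Its flat top is 90 mm above the bench and has one square port, 62 x 62 mm, in the middle.
- port (a point): Centre of the port's mouth, level with the reader's top (90 mm above the bench); at the start hidden below the dust cover. Axes as the reader's.
- cover_pin (a point): Top of the cover's single upright pivot pin, 75 mm behind the port's centre (reader +x), 108 mm above the bench; the pin's head is 18 mm across. Axes as the reader's. Under the cover's arm beside the pin, unseen while the cover is shut, a stop screw is fitted on one side or the other: that way the cover is blocked rigidly at about 0.2 rad, the other way it is free. Only pushing tells which.
- cover_knob (a point): Centre of the top face of the cover's steel knob: an upright round post, 18 mm diameter and 45 mm tall, standing on the cover 105 mm from the pivot axis, its foot 104 mm and its top 149 mm above the bench. The knob moves with the cover.
- dust_cover (a joint): Cover angle about its pin (rad): 0 = centred over the port, knob straight in front of the pin; positive = counter-clockwise from above (knob towards reader -y). Starts within 0.1 of 0; limit 1.75 on the free side; from 1.25 on, the whole port is uncovered. Turns flat with a steady drag of about 3 N at the knob (up to 7 N with a tight grip on it), no spring, and stays where it is left.
- knob (a joint): Sideways give of the upright knob in its springy rubber bush (m), 0 = at rest, either sign, at most 0.010: pushed along the cover's swing it shifts about 1 mm for every 5 N, staying upright, and springs back when let go. Ordinary swinging shifts it about 1 mm. More than 0.006 (30 N) means the cover is being forced.
- cover_disc (a point): Centre of the top of the dust cover's disc. The cover is a dark steel plate 6 mm thick: a 90 mm disc centred 75 mm from the pin, on a 40 mm wide arm. Its top is 14 mm above the reader's top, its underside 8 mm above it. x points from the disc to the pin.
- adapter (a joint): How far the adapter block is pressed down in the port (m): 0 to 0.014, where it sits rigidly on its seat; it starts at 0 to 0.006. It is a square aluminium block, 59 x 59 mm, filling the port; its flat top lies 2 mm below the reader's top at 0 and 16 mm below it at 0.014. It slides straight down against about 6 N of drag, does not spring back, and can be pressed anywhere on its top.
- tip_box: Grey box with a clear lid, 122 x 82 x 59 mm; origin at the centre of its underside; a bystander.
- well_plate: White flat well plate, 127 x 85 x 14 mm; origin at the centre of its underside; a bystander.
- screwdriver: Screwdriver lying flat, about 170 mm long; origin at its underside; a bystander.
- beaker: Open glass beaker, 70 mm diameter, 90 mm tall; origin at the centre of its underside; a bystander.
- tube_rack: Grey rack with white tubes, 60 x 150 x 70 mm; origin at the centre of its underside; a bystander.

How it is judged:
By the outcome, as a careful person would: the job done as asked, in the order asked, and still so for the second after the job is handed in, with the robot touching nothing.
It also fails if it takes over 51 s, if anything falls off the work surface, if the arm or the gripper's body presses on something with over 40 N, if the wrist force passes 120 N, or if a joint passes its speed limit or range.

## Robot

A 6-joint arm with a two-finger parallel gripper is mounted at the origin on the work surface. World frame = base frame: x ahead of the robot, y to its left, z up, the work surface at z = 0. Lengths are in mm, angles in rad, forces in N, time in s.
With the tool pointing down it reaches from about 350 to 875 mm from the base axis. Payload 4.2 kg.
Tool frame: the origin (TCP) lies on the centre line of the jaws, within the pads' length; the fingertips stand 14 mm ahead of it and the grasp point (between the pads) lies 5 mm behind it (tcp_to_tips is the distance from the TCP to the fingertips, in mm); z points along the fingers, y is the direction in which the jaws open and shut (so a half turn about z gives the same grasp; the last joint's range is limited). The gripper opens to 85 mm and grips with 20 to 120 N. Pads are 22 mm wide; open, the fingers measure 114 mm over their backs; the gripper's body (76 mm by 85 mm) begins 54 mm behind the grasp point. The pads swing forward as they close: fully open they stand 13 mm farther back than shut.
Start: joints at [-0.978, 0.385, 0.008, 0, -1.194, -0.259], TCP at [204.787, -590.476, 245.312] pointing down, gripper open.
Joint ranges: [-3.14, 3.14], [-1.21, 2.06], [-1.07, 1.41], [-3.16, 2.05], [-2.99, -0.16], [-3.1, 3.1]. Speed limits (rad/s): [2.79, 2.79, 3.14, 3.14, 3.14, 3.14].

## Interface

Orientations are given as a unit quaternion [x, y, z, w].
In Python, from bench import read_state, get_image, job_done, tcp_to_tips gives the robot as it stands. The module is installed in compiled form; this text tells all that it offers.
- The arm moves only by the tool play_rows, never from a script. Its argument "targets" is a list of rows, each an object of numbers: "gripper": the gripper's target within -1 to 1 (shut at 1, half-way at 0, fully open at -1); "tx", "ty", "tz": the shift along the tool's x, y, z scaled (see below); "spin": the turn about the tool's z scaled (see below). A call has 1 to 12 rows; each row is the pose to reach, as a shift and turn from the pose commanded when the call began, along the tool's axes at that moment; what a row does not reach only later rows make up. The controller multiplies each number of a shift by 0.25 m and each number of a turn by pi/4 rad. A row lasts 1/8 s, in which the tool goes at most 62.5 mm and 10.7 degrees, less where a joint would pass 70% of its speed; a pose out of reach is approached as far as the arm can. A call with a number of a shift or a turn outside -1 to 1 is refused whole. A call with a gripper value outside its range is refused whole. The fingers move at their own pace and stop on an object; the grip force is fixed at half the most. Time passes only in rows, so rows that repeat a pose let the fingers close. It gives the time, the measured TCP pose, the force and the opening at its end, in the units of the state.
- read_state(): the state, without advancing time (a new reading comes with each control period).
- get_image(name): name is "scene" or "top" or "wrist"; returns a dict with "frame" (480x640x3 uint8, red, green, blue), "depth" (480x640 float32, mm along the optical axis (not along the pixel's ray), 0 where there is no reading), "mtx" (3x3 intrinsics, pixels), "world_to_cam" (4x4, takes a point from world to camera coordinates). Camera axes: x right, y up, looking along -z (the intrinsics and any distortion apply to the point x, -y, -z); pixel columns grow to the right and rows downward; lengths in mm; the calibration is good to about 2 mm. A picture is of the moment at which its call begins.
- job_done(): hands the job in, once; it reports no verdict.
The state is a dict: "clock": time; "joints": joint angles; "joint_vel": joint speeds; "joint_efforts": joint torques, N m; "position": TCP position; "ee_rot": TCP orientation; "contact_force": force on the tool from outside, world axes, zero at the start; "wrist_torque": the same for the moment, N m; "gripper_width": finger opening in mm.
Only numpy, scipy, OpenCV 4.12 (cv2) and the standard library are available. Lean on these libraries where they do the work, as an engineer would, in place of code of your own. Each camera call takes 0.05 s, during which the arm holds its last target.

## Working session

There is one attempt and no reset: what is moved stays moved. The work goes in short steps, Python scripts to look and compute and a tool call to move; the robot and the scene stay as the last step left them, time stands still between calls to the robot, and variables do not carry over. Pictures are saved under pics/ and viewed, and the job is handed in when it is done.

Besides the shell and the picture viewer there is one more tool, called after "Emit:" as name([rows], argument=value, ...), one row to a line, values as JSON. play_rows: Moves the arm, as the interface text tells. Its arguments: {"type":"object","properties":{"targets":{"type":"array","items":{"type":"object","properties":{"gripper":{"type":"number"},"tx":{"type":"number","minimum":-1,"maximum":1},"ty":{"type":"number","minimum":-1,"maximum":1},"tz":{"type":"number","minimum":-1,"maximum":1},"spin":{"type":"number","minimum":-1,"maximum":1}}}}},"required":["targets"]}

```bash
mkdir -p pics; cat > h.py <<'E'
import numpy as np, cv2
from bench import *
def px2w(im,u,v,z=None):
    K=im["mtx"];T=np.linalg.inv(im["world_to_cam"])
    r=np.array([(u-K[0,2])/K[0,0],-(v-K[1,2])/K[1,1],-1.])
    o=T[:3,3];d=T[:3,:3]@r
    if z is None:
        return o+d*im["depth"][int(v),int(u)]
    return o+d*(z-o[2])/d[2]
def w2px(im,p):
    c=im["world_to_cam"]@np.r_[p,1];K=im["mtx"]
    return K[0,0]*c[0]/-c[2]+K[0,2],K[1,1]*-c[1]/-c[2]+K[1,2]
def save(n,f): cv2.imwrite("pics/"+n,cv2.cvtColor(f,cv2.COLOR_RGB2BGR))
E
python3 - <<'E'
from h import *
print(read_state())
for n in ["top","scene"]:
    im=get_image(n); save(n+"1.png",im["frame"]); np.savez(n+"1.npz",**im); print(im["mtx"],im["world_to_cam"])
E
```

```text
{'clock': 0.0, 'joints': array([-9.78367967e-01,  3.85566413e-01,  6.63852388e-03, -4.68253942e-04,
       -1.19396082e+00, -2.58594052e-01]), 'joint_vel': array([-0.00048645, -0.00093939,  0.00043914,  0.0002261 ,  0.00037347,
       -0.00082921]), 'joint_efforts': array([-8.69290943e-04, -3.92286265e+01,  1.88408464e+01,  4.18639138e+00,
       -4.61252770e-03,  4.60739457e-06]), 'position': array([ 204.63059335, -589.98715514,  244.22510652]), 'ee_rot': array([-1.66057868e-01,  9.86115431e-01,  1.04272782e-03, -2.33650100e-04]), 'contact_force': array([ 0.03294117, -0.54563899,  1.00215779]), 'wrist_torque': array([-0.04941726,  0.00250041,  0.02360645]), 'gripper_width': 85.32917222006505}
[[440.77437839   0.         325.19389495]
 [  0.         440.77437839 235.86709795]
 [  0.           0.           1.        ]] [[ 6.32899830e-04 -9.99827951e-01 -1.85382779e-02  2.03258758e+00]
 [ 9.95641038e-01 -1.09895652e-03  9.32615477e-02 -5.19890466e+02]
 [-9.32658749e-02 -1.85164955e-02  9.95469043e-01 -1.09081739e+03]
 [ 0.00000000e+00  0.00000000e+00  0.00000000e+00  1.00000000e+00]]
[[604.16578794   0.         318.25981636]
 [  0.         604.16578794 238.74607136]
 [  0.           0.           1.        ]] [[ 4.20671445e-01  9.07094961e-01  1.46378803e-02 -2.11377428e+02]
 [-6.58856186e-01  2.94377653e-01  6.92279079e-01  2.61808561e+02]
 [ 6.23653799e-01 -3.00866299e-01  7.21481399e-01 -2.11776522e+03]
 [ 0.00000000e+00  0.00000000e+00  0.00000000e+00  1.00000000e+00]]
```

View pics/top1.png

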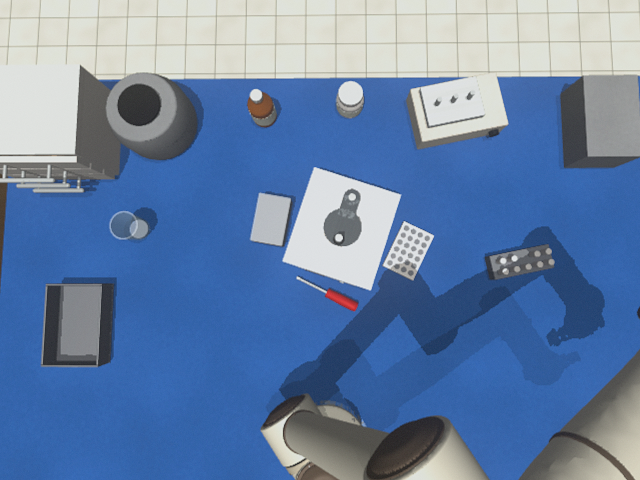

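View pics/scene1.png

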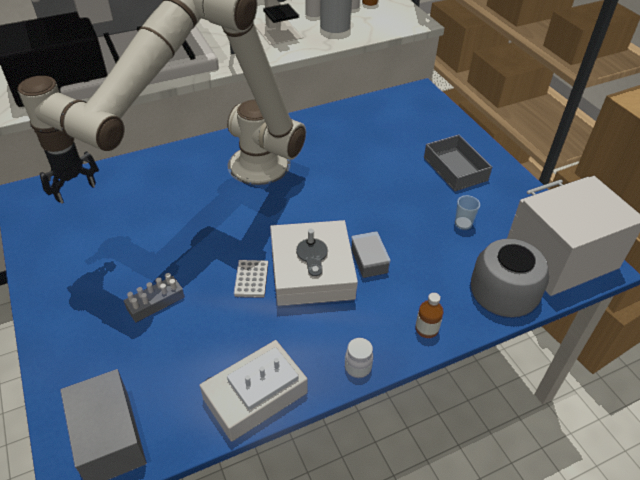

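```bash
python3 - <<'E'
from h import *
im=dict(np.load("top1.npz"));f=im["frame"]
c=f[155:315,240:450];save("z1.png",cv2.resize(c,None,fx=3.7,fy=3.7,interpolation=cv2.INTER_CUBIC))
# white top segmentation by height
H,W=im["depth"].shape
uu,vv=np.meshgrid(np.arange(W),np.arange(H))
K=im["mtx"];T=np.linalg.inv(im["world_to_cam"])
r=np.stack([(uu-K[0,2])/K[0,0],-(vv-K[1,2])/K[1,1],-np.ones_like(uu,float)],-1)*im["depth"][...,None]
P=r@T[:3,:3].T+T[:3,3]
np.save("P.npy",P)
m=(P[...,2]>80)&(P[...,2]<160)&(im["depth"]>0)
m[:155]=0;m[315:]=0;m[:,:280]=0;m[:,410:]=0
pts=P[m][:,:2].astype(np.float32)
rect=cv2.minAreaRect(pts);print(rect, cv2.boxPoints(rect))
for n,(a,b) in {"knob":(140,160),"cov":(100,107),"top":(86,94)}.items():
    q=m&(P[...,2]>a)&(P[...,2]<b);print(n,q.sum(),P[q].mean(0),uu[q].mean(),vv[q].mean())
for n,p in dict(pin=(351,197),knob=(339,238)).items():print(n,px2w(im,*p),px2w(im,*p,z=108 if n=="pin" else 149))
E
```

```text
((535.192626953125, -38.96710205078125), (220.64723205566406, 240.27728271484375), 71.86370849609375) [[ 386.68124  -106.41313 ]
 [ 615.02124  -181.20627 ]
 [ 683.704      28.478928]
 [ 455.364     103.272064]]
knob 49 [505.92119082 -30.7314334  147.25765659] 338.6938775510204 236.9387755102041
cov 1265 [549.91606433 -45.19576234 103.02007665] 344.5652173913044 220.08379446640316
top 7087 [531.10683552 -37.98757714  88.97685823] 341.4511076619162 228.83194581628334
pin [604.24957172 -60.46410807 106.41976285] [603.96001551 -60.39996433 108.        ]
knob [503.51163961 -31.41045607 147.39433963] [503.36909159 -31.38983921 149.        ]
```

View pics/z1.png

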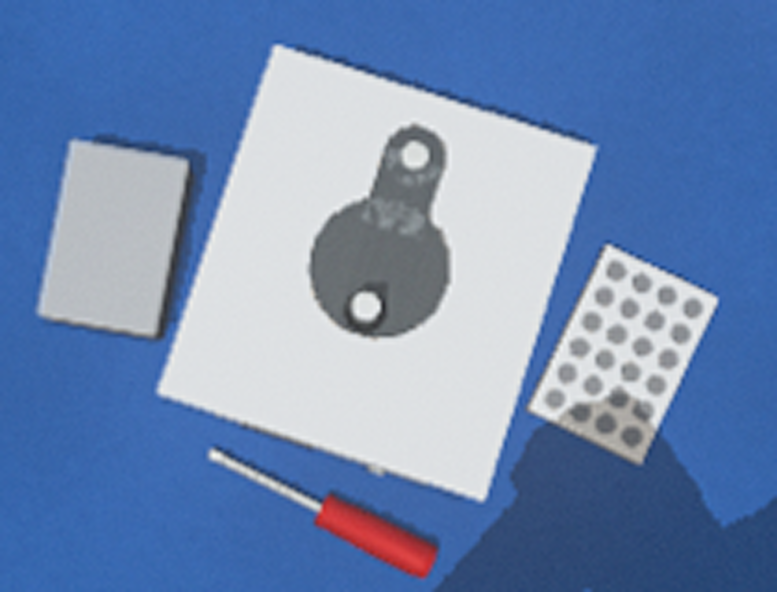

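```bash
cat >> h.py <<'E'
import json
from scipy.spatial.transform import Rotation as R
# commanded pose: x,y,z,yaw of tool-y dir (deg)
def rel(c,t):
    "c,t: (x,y,z,phi deg of tool y). returns tx,ty,tz,spin"
    a=np.radians(c[3]); y=np.array([np.cos(a),np.sin(a)]); x=np.array([-np.sin(a),np.cos(a)])*1.0
    x=np.array([-y[1],y[0]])  # tool z down: x = y cross z
    d=np.array(t[:2])-np.array(c[:2])
    return [round(float(v),4) for v in (d@x/250,d@y/250,-(t[2]-c[2])/250,-np.radians(t[3]-c[3])/(np.pi/4))]
def st():
    s=read_state();r=R.from_quat(s["ee_rot"]).as_matrix()
    print("t",round(s["clock"],2),"pos",s["position"].round(1),"phi",np.degrees(np.arctan2(r[1,1],r[0,1])).round(2),"zax",r[:,2].round(3),"F",s["contact_force"].round(1),"w",round(s["gripper_width"],1),"j",s["joints"].round(2))
    return s
E
python3 - <<'E'
from h import *
s=st();r=R.from_quat(s["ee_rot"]).as_matrix();print(r.round(3))
print(tcp_to_tips() if callable(tcp_to_tips) else tcp_to_tips)
c=(204.8,-590.5,245.3,109.1); m=(355,-311,245.3,91);t=(505,-31.3,215,73.6)
print(rel(c,m),rel(m,t))
E
```

```text
t 0.1 pos [ 204.6 -590.   244.3] phi 109.11 zax [-0.001  0.002 -1.   ] F [-0.9 -0.2  0. ] w 85.4 j [-0.98  0.39  0.01 -0.   -1.19 -0.26]
[[-0.945 -0.327 -0.001]
 [-0.327  0.945  0.002]
 [ 0.     0.002 -1.   ]]
14.0
[-0.9336, 0.8599, -0.0, 0.4022] [-0.6194, 1.1082, 0.1212, 0.3867]
```

Emit:
play_rows([
  {"tx":-0.2,"ty":0.19,"spin":0.1,"gripper":0.25},
  {"tx":-0.4,"ty":0.37,"spin":0.2,"gripper":0.25},
  {"tx":-0.6,"ty":0.56,"spin":0.3,"gripper":0.25},
  {"tx":-0.8,"ty":0.74,"spin":0.4,"gripper":0.25},
  {"tx":-0.92,"ty":0.86,"spin":0.4,"gripper":0.25},
  {"tx":-0.92,"ty":0.86,"spin":0.4,"gripper":0.25},
  {"tx":-0.92,"ty":0.86,"spin":0.4,"gripper":0.25},
])

```text
invalid input
```

```bash
cat >> h.py <<'E'
def fwd(c,tx=0,ty=0,tz=0,spin=0):
    a=np.radians(c[3]); y=np.array([np.cos(a),np.sin(a)]);x=np.array([-y[1],y[0]])
    p=np.array(c[:2])+250*(tx*x+ty*y)
    return (p[0],p[1],c[2]-250*tz,c[3]-45*spin)
E
python3 - <<'E'
from h import *
st();c=fwd((204.8,-590.5,245.3,109.1),-.92,.86,0,.4);print(c,rel(c,(505,-31.3,215,73.6)))
E
```

```text
t 0.1 pos [ 204.6 -590.   244.3] phi 109.11 zax [-0.001  0.002 -1.   ] F [-0.9 -0.2  0. ] w 85.4 j [-0.98  0.39  0.01 -0.   -1.19 -0.26]
(np.float64(351.78640151572483), np.float64(-312.075867120937), 245.3, 91.1) [-0.6343, 1.1111, 0.1212, 0.3889]
```

Perhaps every field is required.

Emit:
play_rows([
  {"tx":-0.2,"ty":0.19,"tz":0,"spin":0.1,"gripper":0.25},
  {"tx":-0.4,"ty":0.37,"tz":0,"spin":0.2,"gripper":0.25},
  {"tx":-0.6,"ty":0.56,"tz":0,"spin":0.3,"gripper":0.25},
  {"tx":-0.8,"ty":0.74,"tz":0,"spin":0.4,"gripper":0.25},
  {"tx":-0.92,"ty":0.86,"tz":0,"spin":0.4,"gripper":0.25},
  {"tx":-0.92,"ty":0.86,"tz":0,"spin":0.4,"gripper":0.25},
  {"tx":-0.92,"ty":0.86,"tz":0,"spin":0.4,"gripper":0.25},
])

```text
clock: 0.98
position: [351.7, -311.7, 245.2]
ee_rot: [-0.01, 1.0, 0.0, -0.0]
contact_force: [-0.1, -0.7, -0.0]
gripper_width: 32.0
```

```bash
python3 - <<'E'
from h import *
st()
E
```

```text
t 0.97 pos [ 351.7 -311.7  245.2] phi 91.19 zax [-0.  0. -1.] F [-0.1 -0.7 -0. ] w 32.0 j [-0.38  0.12 -0.36  0.   -1.1  -1.17]
```

Emit:
play_rows([
  {"tx":-0.14,"ty":0.22,"tz":0,"spin":0.1,"gripper":0.25},
  {"tx":-0.28,"ty":0.44,"tz":0,"spin":0.2,"gripper":0.25},
  {"tx":-0.41,"ty":0.66,"tz":0,"spin":0.3,"gripper":0.25},
  {"tx":-0.54,"ty":0.88,"tz":0,"spin":0.39,"gripper":0.25},
  {"tx":-0.6,"ty":1.0,"tz":0,"spin":0.39,"gripper":0.25},
  {"tx":-0.6,"ty":1.0,"tz":0,"spin":0.39,"gripper":0.25},
  {"tx":-0.6,"ty":1.0,"tz":0,"spin":0.39,"gripper":0.25},
])

```text
clock: 1.85
position: [496.4, -60.4, 244.8]
ee_rot: [0.144, 0.99, -0.0, -0.001]
contact_force: [-0.3, -0.3, 0.5]
gripper_width: 31.9
```

```bash
python3 - <<'E'
from h import *
st();c=fwd((351.8,-312.1,245.3,91.1),-.6,1,0,.39);print(c,rel(c,(505,-31.3,130,73.6)))
im=get_image("wrist");save("w1.png",im["frame"]);np.savez("w1.npz",**im)
E
```

```text
t 1.85 pos [496.4 -60.4 244.8] phi 73.45 zax [-0.001 -0.    -1.   ] F [-0.3 -0.3  0.5] w 31.9 j [ 0.2   0.17 -0.29 -0.   -1.11 -2.06]
(np.float64(496.9729962183243), np.float64(-59.26645560963553), 245.3, 73.55) [0.0009, 0.1164, 0.4612, -0.0011]
```

View pics/w1.png

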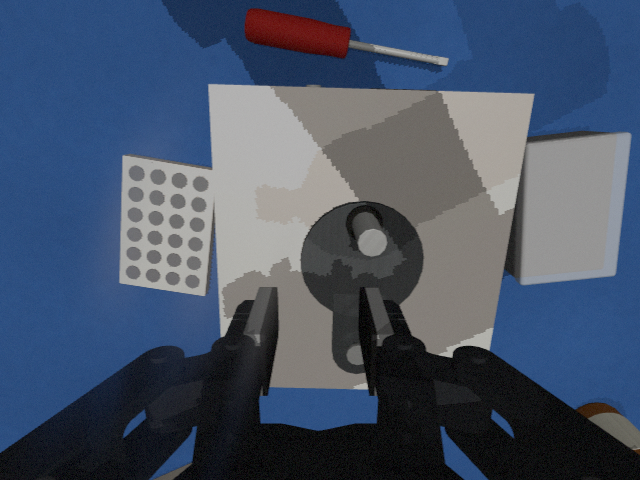

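```bash
python3 - <<'E'
from h import *
im=dict(np.load("w1.npz"))
print(px2w(im,372,242,149),px2w(im,372,242),px2w(im,358,358,108),px2w(im,358,358))
E
```

```text
[505.56516859 -28.92929957 149.        ] [505.58027478 -28.9274739  148.95733767] [608.88373759 -60.95655376 108.        ] [609.12003722 -60.98548801 107.65656002]
```

Emit:
play_rows([
  {"tx":0,"ty":0.12,"tz":0.05,"spin":0,"gripper":0.25},
  {"tx":0,"ty":0.12,"tz":0.05,"spin":0,"gripper":0.25},
  {"tx":0,"ty":0.12,"tz":0.16,"spin":0,"gripper":0.25},
  {"tx":0,"ty":0.12,"tz":0.28,"spin":0,"gripper":0.25},
  {"tx":0,"ty":0.12,"tz":0.38,"spin":0,"gripper":0.25},
  {"tx":0,"ty":0.12,"tz":0.46,"spin":0,"gripper":0.25},
  {"tx":0,"ty":0.12,"tz":0.46,"spin":0,"gripper":0.25},
])

```text
clock: 2.78
position: [504.0, -31.9, 129.4]
ee_rot: [0.144, 0.99, -0.001, -0.002]
contact_force: [0.9, 0.5, -0.2]
gripper_width: 31.8
```

```bash
python3 - <<'E'
from h import *
st();c=fwd((497,-59.3,245.3,73.55),0,.12,.46,0);print(c)
im=get_image("wrist");save("w2.png",im["frame"]);np.savez("w2.npz",**im)
E
```

```text
t 2.77 pos [504.  -31.9 129.4] phi 73.47 zax [-0.003 -0.001 -1.   ] F [ 0.9  0.5 -0.2] w 31.8 j [ 0.26  0.31 -0.44 -0.   -0.83 -2.12]
(np.float64(505.4953552579933), np.float64(-30.527983403305115), 130.3, 73.55)
```

View pics/w2.png

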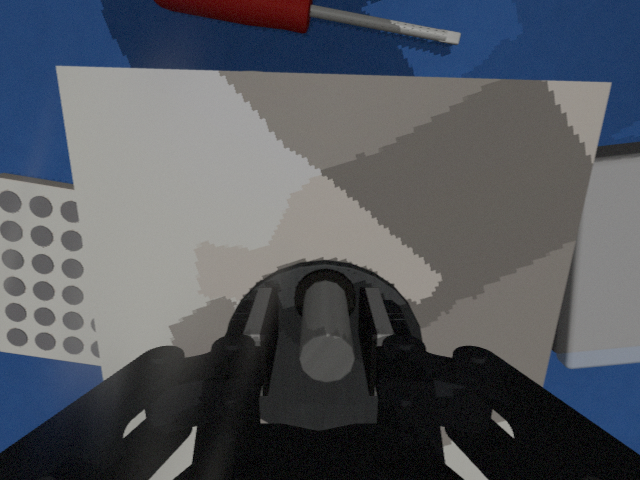

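Emit:
play_rows([
  {"tx":0,"ty":-0.012,"tz":0,"spin":0,"gripper":0.25},
  {"tx":0,"ty":-0.024,"tz":0,"spin":0,"gripper":0.25},
  {"tx":0,"ty":-0.032,"tz":0,"spin":0,"gripper":0.25},
  {"tx":0,"ty":-0.04,"tz":0,"spin":0,"gripper":0.25},
  {"tx":0,"ty":-0.048,"tz":0,"spin":0,"gripper":0.25},
  {"tx":0,"ty":-0.056,"tz":0,"spin":0,"gripper":0.25},
  {"tx":0,"ty":-0.064,"tz":0,"spin":0,"gripper":0.25},
])

```text
clock: 3.7
position: [501.1, -45.7, 130.5]
ee_rot: [0.143, 0.99, 0.0, 0.0]
contact_force: [1.0, 3.0, 1.7]
gripper_width: 31.9
```

Emit:
play_rows([
  {"tx":0,"ty":-0.008,"tz":0,"spin":0,"gripper":0.25},
  {"tx":0,"ty":-0.016,"tz":0,"spin":0,"gripper":0.25},
])

```text
clock: 3.95
position: [499.9, -49.6, 130.5]
ee_rot: [0.143, 0.99, 0.0, 0.0]
contact_force: [1.1, 2.7, 3.1]
gripper_width: 32.2
```

Emit:
play_rows([
  {"tx":0,"ty":-0.008,"tz":0,"spin":0,"gripper":0.25},
  {"tx":0,"ty":-0.012,"tz":0,"spin":0,"gripper":0.25},
])

```text
clock: 4.2
position: [499.1, -52.5, 130.4]
ee_rot: [0.143, 0.99, 0.0, 0.0]
contact_force: [2.1, 2.1, 2.4]
gripper_width: 32.0
```

Emit:
play_rows([
  {"tx":0.002,"ty":-0.006,"tz":0,"spin":0,"gripper":0.25},
  {"tx":0.002,"ty":-0.01,"tz":0,"spin":0,"gripper":0.25},
])

```text
clock: 4.45
position: [497.7, -54.7, 130.3]
ee_rot: [0.143, 0.99, 0.0, 0.0]
contact_force: [2.6, 2.0, 1.0]
gripper_width: 31.9
```

Emit:
play_rows([
  {"tx":0.002,"ty":-0.006,"tz":0,"spin":0,"gripper":0.25},
  {"tx":0.002,"ty":-0.01,"tz":0,"spin":0,"gripper":0.25},
])

```text
clock: 4.7
position: [496.6, -56.7, 130.2]
ee_rot: [0.143, 0.99, 0.0, 0.0]
contact_force: [4.2, 4.4, -1.4]
gripper_width: 32.0
```

Emit:
play_rows([
  {"tx":-0.002,"ty":-0.004,"tz":0,"spin":0,"gripper":0.25},
  {"tx":-0.004,"ty":-0.004,"tz":0,"spin":0,"gripper":0.25},
])

```text
clock: 4.95
position: [496.6, -57.6, 130.2]
ee_rot: [0.143, 0.99, 0.0, -0.001]
contact_force: [0.8, 7.3, 2.3]
gripper_width: 31.9
```

```bash
python3 - <<'E'
from h import *
st()
im=get_image("wrist");save("w3.png",im["frame"]);np.savez("w3.npz",**im)
im=get_image("top");c=im["frame"][155:315,240:450];save("t3.png",cv2.resize(c,None,fx=3.7,fy=3.7,interpolation=cv2.INTER_CUBIC))
E
```

```text
t 4.95 pos [496.6 -57.6 130.2] phi 73.57 zax [-0.001  0.001 -1.   ] F [0.8 7.3 2.3] w 31.9 j [ 0.21  0.3  -0.45 -0.   -0.82 -2.07]
```

View pics/w3.png

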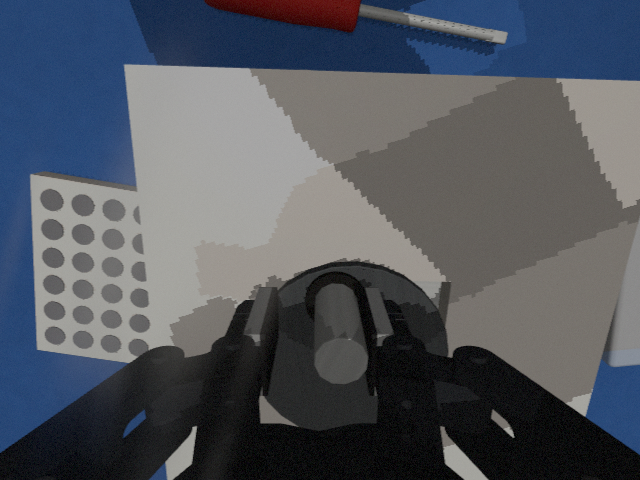

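View pics/t3.png

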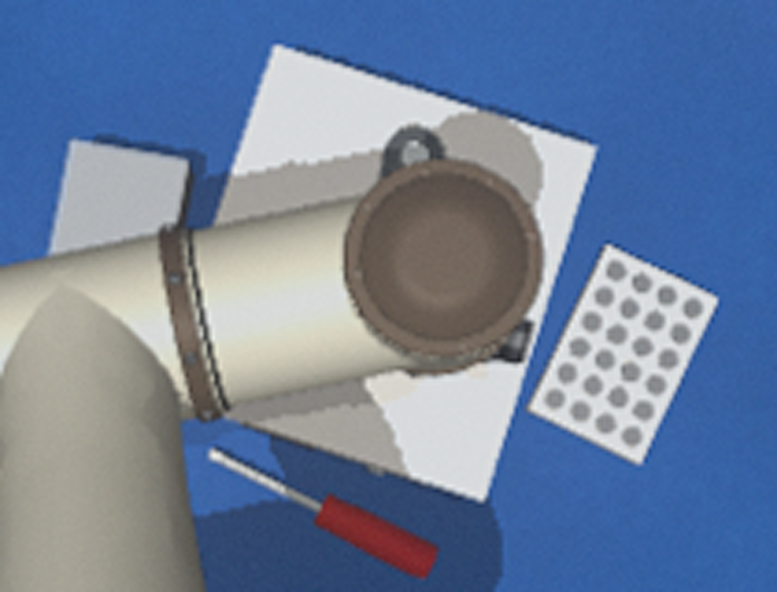

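Emit:
play_rows([
  {"tx":0,"ty":-0.004,"tz":0,"spin":0,"gripper":0.25},
  {"tx":0,"ty":-0.004,"tz":0,"spin":0,"gripper":0.25},
])

```text
clock: 5.3
position: [496.5, -58.2, 130.2]
ee_rot: [0.143, 0.99, 0.001, -0.0]
contact_force: [2.5, 6.3, 0.7]
gripper_width: 32.4
```

Emit:
play_rows([
  {"tx":0,"ty":-0.006,"tz":0,"spin":0,"gripper":0.25},
  {"tx":0,"ty":-0.006,"tz":0,"spin":0,"gripper":0.25},
])

```text
clock: 5.55
position: [496.3, -59.2, 130.2]
ee_rot: [0.143, 0.99, 0.001, 0.0]
contact_force: [0.4, 9.3, 0.9]
gripper_width: 32.0
```

Emit:
play_rows([
  {"tx":0,"ty":-0.005,"tz":0,"spin":0,"gripper":0.25},
  {"tx":0,"ty":-0.005,"tz":0,"spin":0,"gripper":0.25},
])

```text
clock: 5.8
position: [496.2, -60.0, 130.2]
ee_rot: [0.143, 0.99, 0.001, 0.0]
contact_force: [2.1, 10.8, 0.6]
gripper_width: 31.9
```

```bash
cat >> h.py <<'E'
PIN=np.array([606.,-61.]);RY=-18.1
def tgt(th,z=130.3,lead=7):
    yaw=RY+np.degrees(th); phi=max(90+yaw,20)
    k=PIN-105*np.array([np.cos(np.radians(yaw)),np.sin(np.radians(yaw))])
    n=np.array([np.cos(np.radians(phi)),np.sin(np.radians(phi))])
    p=k+lead*n
    return (p[0],p[1],z,phi)
E
python3 - <<'E'
from h import *
st()
c=fwd((505.5,-30.5,130.3,73.55),0,-.131,0,0);print(c)
for th in (.2,.12,.04,-.04,-.12,-.2): print(th,np.round(tgt(th),1),rel(c,tgt(th)))
E
```

```text
t 5.8 pos [496.2 -60.  130.2] phi 73.58 zax [ 0.001  0.003 -1.   ] F [ 2.1 10.8  0.6] w 31.9 j [ 0.2   0.3  -0.45 -0.   -0.82 -2.06]
(np.float64(496.22590384335734), np.float64(-61.90945145139192), 130.3, 73.55)
0.2 [502.5 -41.9 130.3  83.4] [-0.0015, 0.0839, -0.0, -0.218]
0.12 [504.4 -33.7 130.3  78.8] [0.0007, 0.1175, -0.0, -0.1161]
0.04 [506.9 -25.7 130.3  74.2] [0.0002, 0.1511, -0.0, -0.0143]
-0.04 [510.  -17.9 130.3  69.6] [-0.003, 0.1846, -0.0, 0.0876]
-0.12 [513.8 -10.3 130.3  65. ] [-0.0089, 0.2178, -0.0, 0.1895]
-0.2 [518.1  -3.1 130.3  60.4] [-0.0174, 0.2504, -0.0, 0.2913]
```

Emit:
play_rows([
  {"tx":0,"ty":0.03,"tz":0,"spin":0,"gripper":0.25},
  {"tx":0,"ty":0.06,"tz":0,"spin":0,"gripper":0.25},
  {"tx":0,"ty":0.085,"tz":0,"spin":0,"gripper":0.25},
  {"tx":0,"ty":0.1,"tz":0,"spin":0,"gripper":0.25},
  {"tx":0,"ty":0.118,"tz":0,"spin":0,"gripper":0.25},
  {"tx":0,"ty":0.135,"tz":0,"spin":0,"gripper":0.25},
  {"tx":0,"ty":0.151,"tz":0,"spin":0,"gripper":0.25},
  {"tx":-0.002,"ty":0.168,"tz":0,"spin":0.04,"gripper":0.25},
  {"tx":-0.003,"ty":0.185,"tz":0,"spin":0.09,"gripper":0.25},
])

```text
clock: 6.92
position: [509.7, -17.3, 130.0]
ee_rot: [0.178, 0.984, -0.0, -0.0]
contact_force: [-2.1, -2.4, -1.5]
gripper_width: 32.3
```

Emit:
play_rows([
  {"tx":0,"ty":0.01,"tz":0,"spin":0,"gripper":0.25},
])

```text
clock: 7.05
position: [510.5, -14.9, 130.1]
ee_rot: [0.177, 0.984, -0.0, -0.0]
contact_force: [-3.6, -3.2, -0.4]
gripper_width: 32.1
```

```bash
python3 - <<'E'
from h import *
st()
c=fwd((496.2,-61.9,130.3,73.55),-.003,.185,0,.09);c=fwd(c,0,.01);print(c)
for th in (-.1,-.15,-.2,-.25,-.3,-.35,-.4,-.45): print(th,rel(c,tgt(th)))
E
```

```text
t 7.05 pos [510.5 -14.9 130.1] phi 69.56 zax [-0.  0. -1.] F [-3.6 -3.2 -0.4] w 32.1 j [ 0.29  0.31 -0.43 -0.   -0.83 -2.22]
(np.float64(510.8918248908057), np.float64(-15.413844488424226), 130.3, 69.5)
-0.1 [-0.0025, 0.0148, -0.0, 0.074]
-0.15 [-0.0057, 0.0356, -0.0, 0.1377]
-0.2 [-0.0098, 0.0562, -0.0, 0.2013]
-0.25 [-0.015, 0.0766, -0.0, 0.265]
-0.3 [-0.0213, 0.0967, -0.0, 0.3286]
-0.35 [-0.0285, 0.1165, -0.0, 0.3923]
-0.4 [-0.0367, 0.1359, -0.0, 0.456]
-0.45 [-0.0458, 0.1548, -0.0, 0.5196]
```

Emit:
play_rows([
  {"tx":-0.003,"ty":0.015,"tz":0,"spin":0.07,"gripper":0.25},
  {"tx":-0.006,"ty":0.036,"tz":0,"spin":0.14,"gripper":0.25},
  {"tx":-0.01,"ty":0.056,"tz":0,"spin":0.2,"gripper":0.25},
  {"tx":-0.015,"ty":0.077,"tz":0,"spin":0.26,"gripper":0.25},
  {"tx":-0.021,"ty":0.097,"tz":0,"spin":0.33,"gripper":0.25},
])

```text
clock: 7.68
position: [524.3, 5.9, 130.1]
ee_rot: [0.304, 0.953, 0.0, 0.0]
contact_force: [-2.0, -2.4, -3.3]
gripper_width: 32.1
```

```bash
python3 - <<'E'
from h import *
st()
c=fwd((510.9,-15.4,130.3,69.5),-.021,.097,0,.33);print(c)
for th in np.arange(-.36,-1.05,-.06): print(th.round(2),rel(c,tgt(th)))
im=get_image("wrist");save("w4.png",im["frame"]);np.savez("w4.npz",**im)
E
```

```text
t 7.67 pos [524.3   5.9 130.1] phi 54.62 zax [ 0.  0. -1.] F [-2.  -2.4 -3.3] w 32.1 j [ 0.32  0.33 -0.4  -0.   -0.84 -2.51]
(np.float64(524.3100579890961), np.float64(5.475711837661434), 130.3, 54.65)
-0.36 [-0.0027, 0.0249, -0.0, 0.075]
-0.42 [-0.0066, 0.0498, -0.0, 0.1514]
-0.48 [-0.012, 0.0745, -0.0, 0.2278]
-0.54 [-0.0189, 0.0988, -0.0, 0.3042]
-0.6 [-0.0272, 0.1226, -0.0, 0.3806]
-0.66 [-0.037, 0.1459, -0.0, 0.457]
-0.72 [-0.0481, 0.1686, -0.0, 0.5334]
-0.78 [-0.0605, 0.1906, -0.0, 0.6098]
-0.84 [-0.0743, 0.2118, -0.0, 0.6862]
-0.9 [-0.0893, 0.2321, -0.0, 0.7626]
-0.96 [-0.1042, 0.2524, -0.0, 0.77]
-1.02 [-0.1202, 0.2718, -0.0, 0.77]
```

View pics/w4.png

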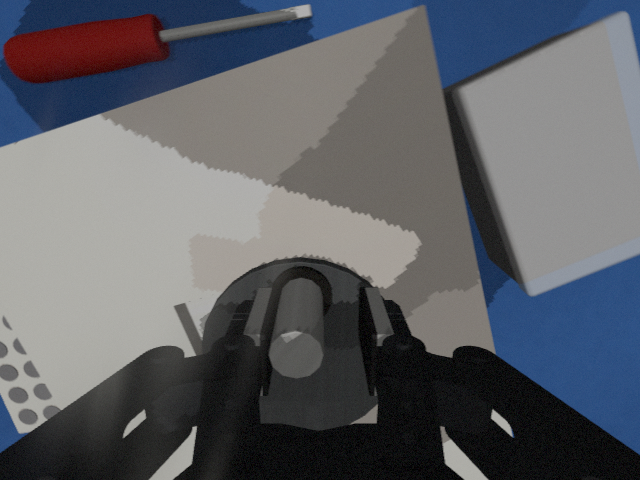

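The cover is swinging freely with the knob against the left pad (about 290,350). I'll carry on along the arc.

Emit:
play_rows([
  {"tx":-0.003,"ty":0.025,"tz":0,"spin":0.075,"gripper":0.25},
  {"tx":-0.007,"ty":0.05,"tz":0,"spin":0.15,"gripper":0.25},
  {"tx":-0.012,"ty":0.075,"tz":0,"spin":0.23,"gripper":0.25},
  {"tx":-0.019,"ty":0.099,"tz":0,"spin":0.3,"gripper":0.25},
  {"tx":-0.027,"ty":0.123,"tz":0,"spin":0.38,"gripper":0.25},
  {"tx":-0.037,"ty":0.146,"tz":0,"spin":0.46,"gripper":0.25},
])

```text
clock: 8.48
position: [553.0, 30.1, 130.2]
ee_rot: [0.47, 0.883, 0.0, 0.0]
contact_force: [-2.4, -3.6, -1.3]
gripper_width: 31.9
```

Emit:
play_rows([
  {"tx":0,"ty":0,"tz":0,"spin":0,"gripper":0.25},
])

```text
clock: 8.6
position: [553.4, 30.5, 130.3]
ee_rot: [0.469, 0.883, 0.001, 0.0]
contact_force: [-0.8, -1.5, -1.9]
gripper_width: 32.1
```

```bash
python3 - <<'E'
from h import *
st()
c=fwd((524.3,5.5,130.3,54.65),-.037,.146,0,.46);print(c)
for th in np.arange(-.72,-1.42,-.06): print(th.round(2),rel(c,tgt(th)))
E
```

```text
t 8.6 pos [553.4  30.5 130.3] phi 34.09 zax [ 0.001  0.001 -1.   ] F [-0.8 -1.5 -1.9] w 32.1 j [ 0.35  0.38 -0.32 -0.   -0.87 -2.89]
(np.float64(552.962396363449), np.float64(29.91883565415323), 130.3, 33.95)
-0.72 [-0.0025, 0.025, -0.0, 0.0734]
-0.78 [-0.0063, 0.05, -0.0, 0.1498]
-0.84 [-0.0117, 0.0747, -0.0, 0.2262]
-0.9 [-0.0186, 0.099, -0.0, 0.3026]
-0.96 [-0.0254, 0.1232, -0.0, 0.31]
-1.02 [-0.0335, 0.1471, -0.0, 0.31]
-1.08 [-0.043, 0.1704, -0.0, 0.31]
-1.14 [-0.0539, 0.1931, -0.0, 0.31]
-1.2 [-0.0662, 0.2151, -0.0, 0.31]
-1.26 [-0.0797, 0.2364, -0.0, 0.31]
-1.32 [-0.0945, 0.2568, -0.0, 0.31]
-1.38 [-0.1105, 0.2763, -0.0, 0.31]
```

```bash
sed -i 's/phi=max(90+yaw,20)/phi=max(90+yaw,28)/' h.py; python3 - <<'E'
from h import *
c=(553.0,29.9,130.3,33.95)
for th in np.arange(-.72,-1.5,-.06): print(th.round(2),rel(c,tgt(th)))
E
```

```text
-0.72 [-0.0023, 0.025, -0.0, 0.0734]
-0.78 [-0.0058, 0.0499, -0.0, 0.1322]
-0.84 [-0.0095, 0.0749, -0.0, 0.1322]
-0.9 [-0.0147, 0.0995, -0.0, 0.1322]
-0.96 [-0.0214, 0.1238, -0.0, 0.1322]
-1.02 [-0.0295, 0.1477, -0.0, 0.1322]
-1.08 [-0.039, 0.171, -0.0, 0.1322]
-1.14 [-0.0499, 0.1937, -0.0, 0.1322]
-1.2 [-0.0622, 0.2157, -0.0, 0.1322]
-1.26 [-0.0757, 0.237, -0.0, 0.1322]
-1.32 [-0.0905, 0.2574, -0.0, 0.1322]
-1.38 [-0.1065, 0.2768, -0.0, 0.1322]
-1.44 [-0.1236, 0.2953, -0.0, 0.1322]
-1.5 [-0.1418, 0.3127, -0.0, 0.1322]
```

Emit:
play_rows([
  {"tx":-0.002,"ty":0.025,"tz":0,"spin":0.07,"gripper":0.25},
  {"tx":-0.006,"ty":0.05,"tz":0,"spin":0.13,"gripper":0.25},
  {"tx":-0.01,"ty":0.075,"tz":0,"spin":0.13,"gripper":0.25},
  {"tx":-0.015,"ty":0.1,"tz":0,"spin":0.13,"gripper":0.25},
  {"tx":-0.021,"ty":0.124,"tz":0,"spin":0.13,"gripper":0.25},
  {"tx":-0.03,"ty":0.148,"tz":0,"spin":0.13,"gripper":0.25},
  {"tx":-0.03,"ty":0.148,"tz":0,"spin":0.13,"gripper":0.25},
])

```text
clock: 9.48
position: [588.7, 44.8, 130.4]
ee_rot: [0.514, 0.858, 0.001, 0.001]
contact_force: [-1.9, 0.5, -0.5]
gripper_width: 31.9
```

```bash
python3 - <<'E'
from h import *
st()
c=fwd((553.0,29.9,130.3,33.95),-.03,.148,0,.13);print(c)
for th in np.arange(-1.08,-1.5,-.06): print(th.round(2),rel(c,tgt(th)))
im=get_image("wrist");save("w5.png",im["frame"]);np.savez("w5.npz",**im)
E
```

```text
t 9.47 pos [588.7  44.8 130.4] phi 28.16 zax [ 0.002  0.    -1.   ] F [-1.9  0.5 -0.5] w 31.9 j [ 0.35  0.43 -0.23  0.   -0.9  -3.  ]
(np.float64(587.8809531949033), np.float64(44.34192176321988), 130.3, 28.1)
-1.08 [-0.0066, 0.0238, -0.0, 0.0022]
-1.14 [-0.0152, 0.0475, -0.0, 0.0022]
-1.2 [-0.0251, 0.0707, -0.0, 0.0022]
-1.26 [-0.0364, 0.0932, -0.0, 0.0022]
-1.32 [-0.049, 0.115, -0.0, 0.0022]
-1.38 [-0.063, 0.136, -0.0, 0.0022]
-1.44 [-0.0781, 0.1561, -0.0, 0.0022]
```

View pics/w5.png

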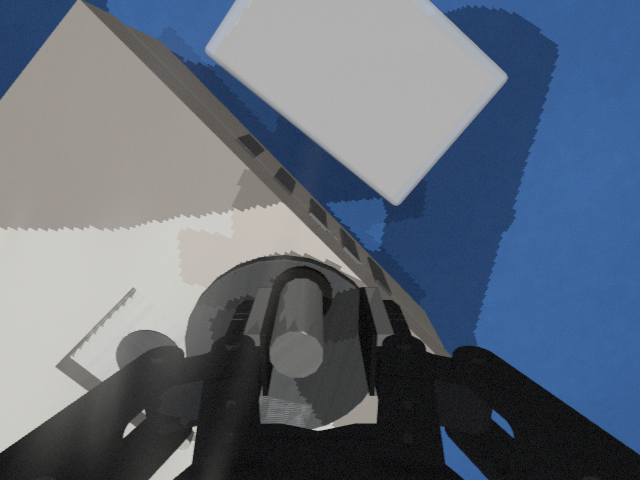

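Emit:
play_rows([
  {"tx":-0.007,"ty":0.024,"tz":0,"spin":0,"gripper":0.25},
  {"tx":-0.015,"ty":0.047,"tz":0,"spin":0,"gripper":0.25},
  {"tx":-0.025,"ty":0.071,"tz":0,"spin":0,"gripper":0.25},
  {"tx":-0.036,"ty":0.093,"tz":0,"spin":0,"gripper":0.25},
  {"tx":-0.049,"ty":0.115,"tz":0,"spin":0,"gripper":0.25},
  {"tx":-0.063,"ty":0.136,"tz":0,"spin":0,"gripper":0.25},
  {"tx":-0.078,"ty":0.156,"tz":0,"spin":0,"gripper":0.25},
  {"tx":-0.078,"ty":0.156,"tz":0,"spin":0,"gripper":0.25},
])

```text
clock: 10.52
position: [632.0, 45.6, 130.3]
ee_rot: [0.514, 0.858, 0.0, 0.001]
contact_force: [-1.1, 0.2, -1.6]
gripper_width: 31.8
```

Emit:
play_rows([
  {"tx":0,"ty":-0.024,"tz":0,"spin":0,"gripper":0.25},
  {"tx":0,"ty":-0.024,"tz":0,"spin":0,"gripper":0.25},
  {"tx":0,"ty":-0.024,"tz":-0.1,"spin":0,"gripper":0.25},
  {"tx":0,"ty":-0.024,"tz":-0.3,"spin":0,"gripper":0.25},
  {"tx":0,"ty":-0.024,"tz":-0.45,"spin":0,"gripper":0.25},
  {"tx":0,"ty":-0.024,"tz":-0.45,"spin":0,"gripper":1},
])

```text
clock: 11.28
position: [628.0, 43.2, 247.7]
ee_rot: [0.514, 0.858, 0.003, 0.004]
contact_force: [0.2, -0.7, -0.8]
gripper_width: 15.0
```

```bash
python3 - <<'E'
from h import *
st()
c=fwd((587.9,44.3,130.3,28.1),-.078,.132,-.45,0);print(c)
im=get_image("wrist");save("w6.png",im["frame"]);np.savez("w6.npz",**im)
E
```

```text
t 11.28 pos [628.   43.2 247.7] phi 28.16 zax [ 0.01   0.002 -1.   ] F [ 0.2 -0.7 -0.8] w 15.0 j [ 0.33  0.39  0.02  0.   -1.19 -2.98]
(np.float64(626.1949182623615), np.float64(42.64191819289601), 242.8, 28.1)
```

View pics/w6.png

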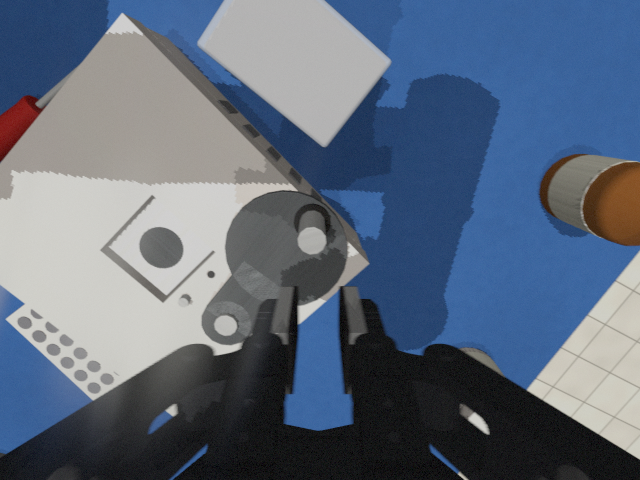

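```bash
python3 - <<'E'
from h import *
im=dict(np.load("w6.npz"))
for p in [(103,247),(153,197),(214,252),(165,300)]: print(p,px2w(im,*p,90),px2w(im,*p))
print("dot",px2w(im,161,247),px2w(im,130,250),px2w(im,161,215))
k=px2w(im,312,240,149);p=px2w(im,226,325,108);print(k,p)
y=np.degrees(np.arctan2(*(p-k)[[1,0]]));print("yaw",y,"theta",np.radians(y+18.1))
c=(626.2,42.6,242.8,28.1)
for t in [(535.5,-38.5,200,28.1),(535.5,-38.5,110,71.9),(535.5,-38.5,110,28.1)]:print(rel(c,t))
E
```

```text
(103, 247) [496.85722819 -53.94385425  90.        ] [496.8761344  -53.91150634  90.05683296]
(153, 197) [5.16219935e+02 2.80998769e-01 9.00000000e+01] [513.16929692  -4.09103715  78.49130498]
(214, 252) [572.94756625 -18.11763078  90.        ] [572.12987283 -23.53367882  77.80484567]
(165, 300) [554.97657578 -73.59405698  90.        ] [554.32489798 -76.7964818   84.9787066 ]
dot [534.29429361 -36.87097777  82.83227913] [513.7741669  -50.71713909  82.50189391] [524.90906939 -12.4455522   83.45492098]
[625.98896223  42.87418999 149.        ] [606.09297582 -60.1150561  108.        ]
yaw -100.93399730354506 theta -1.4457259855349662
[-0.1153, -0.4728, 0.1712, -0.0]
[-0.1153, -0.4728, 0.5312, -0.9733]
[-0.1153, -0.4728, 0.5312, -0.0]
```

Emit:
play_rows([
  {"tx":-0.03,"ty":-0.12,"tz":0,"spin":-0.2,"gripper":1},
  {"tx":-0.06,"ty":-0.24,"tz":0,"spin":-0.4,"gripper":1},
  {"tx":-0.09,"ty":-0.36,"tz":0,"spin":-0.6,"gripper":1},
  {"tx":-0.115,"ty":-0.47,"tz":0,"spin":-0.8,"gripper":1},
  {"tx":-0.115,"ty":-0.47,"tz":0.15,"spin":-0.97,"gripper":1},
  {"tx":-0.115,"ty":-0.47,"tz":0.3,"spin":-0.97,"gripper":1},
  {"tx":-0.115,"ty":-0.47,"tz":0.42,"spin":-0.97,"gripper":1},
  {"tx":-0.115,"ty":-0.47,"tz":0.5,"spin":-0.97,"gripper":1},
  {"tx":-0.115,"ty":-0.47,"tz":0.5,"spin":-0.97,"gripper":1},
])

```text
clock: 12.45
position: [533.9, -38.2, 115.3]
ee_rot: [0.158, 0.987, -0.001, -0.003]
contact_force: [0.8, -0.2, 0.0]
gripper_width: 0.1
```

```bash
python3 - <<'E'
from h import *
st()
c=fwd((626.2,42.6,242.8,28.1),-.115,-.47,.5,-.97);print(c)
im=get_image("wrist");save("w7.png",im["frame"])
E
```

```text
t 12.45 pos [533.9 -38.2 115.3] phi 71.76 zax [-0.006 -0.001 -1.   ] F [ 0.8 -0.2  0. ] w 0.1 j [ 0.23  0.37 -0.38 -0.   -0.82 -2.12]
(np.float64(536.0916848279821), np.float64(-38.10504344128862), 117.80000000000001, 71.75)
```

View pics/w7.png

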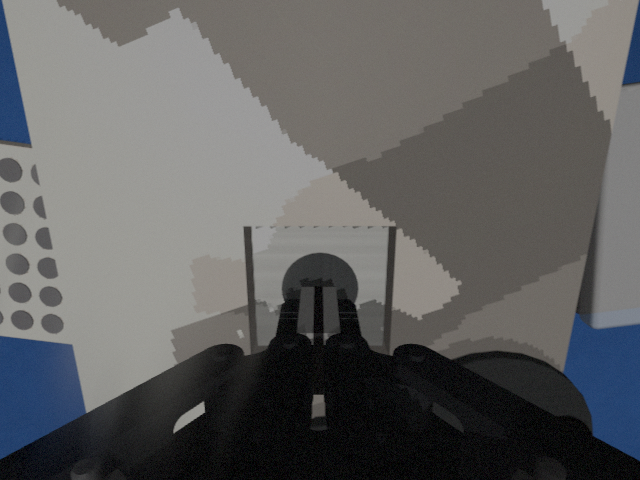

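Emit:
play_rows([
  {"tx":0,"ty":0,"tz":0.03,"spin":0,"gripper":1},
  {"tx":0,"ty":0,"tz":0.06,"spin":0,"gripper":1},
  {"tx":0,"ty":0,"tz":0.076,"spin":0,"gripper":1},
  {"tx":0,"ty":0,"tz":0.084,"spin":0,"gripper":1},
  {"tx":0,"ty":0,"tz":0.092,"spin":0,"gripper":1},
  {"tx":0,"ty":0,"tz":0.1,"spin":0,"gripper":1},
  {"tx":0,"ty":0,"tz":0.108,"spin":0,"gripper":1},
])

```text
clock: 13.38
position: [535.8, -37.9, 91.7]
ee_rot: [0.158, 0.987, -0.0, 0.0]
contact_force: [-2.1, -0.0, 5.5]
gripper_width: -0.1
```

Emit:
play_rows([
  {"tx":0,"ty":0,"tz":0.006,"spin":0,"gripper":1},
  {"tx":0,"ty":0,"tz":0.012,"spin":0,"gripper":1},
])

```text
clock: 13.62
position: [535.8, -37.9, 88.8]
ee_rot: [0.158, 0.987, -0.0, 0.0]
contact_force: [-2.6, 0.2, 5.6]
gripper_width: 0.2
```

Emit:
play_rows([
  {"tx":0,"ty":0,"tz":0.006,"spin":0,"gripper":1},
  {"tx":0,"ty":0,"tz":0.006,"spin":0,"gripper":1},
])

```text
clock: 13.88
position: [535.8, -37.9, 88.0]
ee_rot: [0.158, 0.987, -0.0, 0.0]
contact_force: [-3.9, 0.6, 9.9]
gripper_width: 0.0
```

Force is now rising at the expected seat height (88), so I'll press a little more for a firm seat.

Emit:
play_rows([
  {"tx":0,"ty":0,"tz":0.006,"spin":0,"gripper":1},
  {"tx":0,"ty":0,"tz":0.006,"spin":0,"gripper":1},
])

```text
clock: 14.12
position: [535.9, -37.9, 88.0]
ee_rot: [0.158, 0.987, -0.0, 0.0]
contact_force: [-6.8, 1.4, 19.2]
gripper_width: 0.1
```

Emit:
play_rows([
  {"tx":0,"ty":0,"tz":0.006,"spin":0,"gripper":1},
  {"tx":0,"ty":0,"tz":0.006,"spin":0,"gripper":1},
])

```text
clock: 14.38
position: [535.9, -37.9, 87.9]
ee_rot: [0.157, 0.988, -0.0, 0.001]
contact_force: [-9.6, 2.3, 26.7]
gripper_width: -0.0
```

Emit:
play_rows([
  {"tx":0,"ty":0,"tz":-0.03,"spin":0,"gripper":1},
  {"tx":0,"ty":0,"tz":-0.15,"spin":0,"gripper":1},
  {"tx":0,"ty":0,"tz":-0.35,"spin":0,"gripper":1},
  {"tx":0,"ty":0,"tz":-0.55,"spin":0,"gripper":1},
  {"tx":0,"ty":-0.2,"tz":-0.65,"spin":0,"gripper":1},
  {"tx":0,"ty":-0.4,"tz":-0.65,"spin":0,"gripper":1},
  {"tx":0,"ty":-0.6,"tz":-0.65,"spin":0,"gripper":1},
  {"tx":0,"ty":-0.8,"tz":-0.65,"spin":0,"gripper":1},
  {"tx":0,"ty":-1,"tz":-0.65,"spin":0,"gripper":1},
  {"tx":0,"ty":-1,"tz":-0.65,"spin":0,"gripper":1},
  {"tx":0,"ty":-1,"tz":-0.65,"spin":0,"gripper":1},
])

```text
clock: 15.75
position: [457.5, -275.3, 245.6]
ee_rot: [0.159, 0.987, 0.0, -0.0]
contact_force: [-0.7, 0.1, -0.6]
gripper_width: -0.1
```

```bash
python3 - <<'E'
from h import *
st()
im=get_image("top");save("t8.png",im["frame"])
k=[]
for p in [(-6,0),(0,0),(0,6),(6,0),(0,-6)]:
    u,v=w2px(im,(535.5,-38,74)); print(p,px2w(im,u+p[0],v+p[1])[2].round(1),end=" ")
E
```

```text
t 15.75 pos [ 457.5 -275.3  245.6] phi 71.74 zax [-0.  0. -1.] F [-0.7  0.1 -0.6] w -0.1 j [-0.24  0.23 -0.21 -0.   -1.13 -1.65]
(-6, 0) 73.6 (0, 0) 72.2 (0, 6) 74.6 (6, 0) 74.5 (0, -6) 71.6
```

View pics/t8.png

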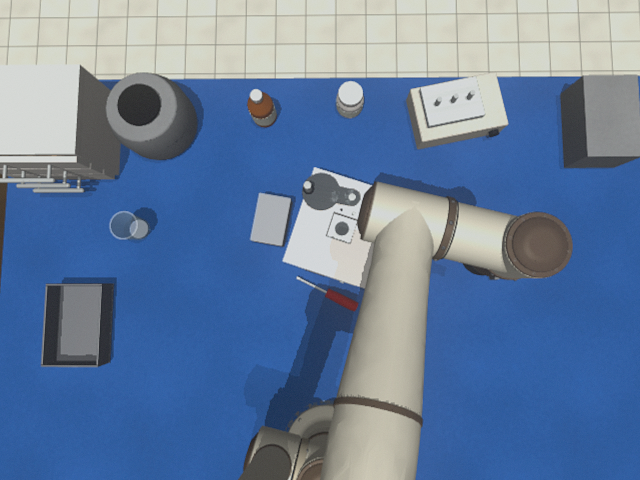

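The picture shows the port fully clear, with the adapter at about (341,228). The cover lies to the left with its knob at (307,187), and the bystanders haven't moved. Adapter depth reads about 73 mm against the seat's 74. The arm is clear of everything, so I'm handing in.

```bash
python3 -c "
from bench import *
print(job_done())"
```

```text
the job is handed in; nothing more can be done
None
```

The port is uncovered and the adapter block is pressed down onto its seat. I handed the job in at about 16 s of the 51 s allowed.

- **Finding the free way:** I first pushed the knob towards reader -y. It moved with about 3 N of drag, then met its stop at about 0.2 rad. I confirmed the stop with a gentle push, peaking at about 11 N (about 2 mm of knob give), and reversed.
- **Opening the cover:** It swung freely the other way. From a wrist camera picture after I let go, I measured it at about -1.45 rad; 1.25 is needed and 1.75 is the limit.
- **Seating the adapter:** I pressed with the gripper shut and felt 5–6 N of drag while the block slid. It then went rigid with the fingertips at 74 mm, the seated height, and I pressed on to about 27 N. Afterwards the top camera's depth readings gave 72–75 mm for the block's top.
- **Last checks:** The final top view shows the cover still open and the whole port clear. The tip box, screwdriver and beaker look unmoved. The well plate and the tube rack were hidden behind the arm in that view, so I did not recheck them. No unexpected forces appeared. The arm was clear of everything at hand-in.

No checks failed. Camera estimates of the port centre differed by 2–3 mm, which made no difference here.

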